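Lay the next brick slip with an even joint

ROBOT

A 6-joint arm with a two-finger parallel gripper is mounted at the origin on the work surface. World frame = base frame: x ahead of the robot, y to its left, z up, the work surface at z = 0. Lengths are in m, angles in rad, forces in N, time in s.
With the tool pointing down it reaches from about 0.4 to 0.825 m from the base axis. Payload 7 kg.
Tool frame: the origin (TCP) lies midway between the tips of the shut fingers; the grasp point (between the pads) lies 19 mm behind it; z points along the fingers, y is the line along which they close (so a half turn about z gives the same grasp; the last joint's range is limited). The gripper opens to 88 mm and grips with 3 to 60 N. Pads are 19 mm wide; open, the fingers measure 130 mm over their backs; the gripper's body (78 mm by 193 mm) begins 47 mm behind the grasp point.
Start: joints at [1.608, 0.359, 0.012, 0, -1.224, -0.288], TCP at [0.168, 0.654, 0.227] pointing down, gripper open.
Joint ranges: [-3.07, 3.07], [-1.43, 2.12], [-1.02, 1.25], [-3.03, 1.67], [-3.05, -0], [-3.03, 3.03]. Speed limits (rad/s): [2.39, 2.39, 3.01, 3.14, 3.14, 3.14].

INTERFACE

Orientations are given as [roll, pitch, yaw] about the fixed x, y, z axes, in that order (R = Rz(yaw) Ry(pitch) Rx(roll)).
In Python, from station import monitor, viewer, arm gives the robot as it stands.
- The arm moves only by the tool move_arm, never from a script. Its argument "deltas" is a list that holds one entry, the list of rows, each a list of 7 numbers: the turn, a rotation vector about the tool's x, y, z in degrees, then the shift along the tool's x, y, z in m, then the finger opening in m, from 0 to 0.0876. A call has 1 to 12 rows; each row is the pose to reach, as a shift and turn from the pose commanded when the call began, along the tool's axes at that moment; what a row does not reach only later rows make up. A row lasts 1/12 s, in which the tool goes at most 41.7 mm and 7.16 degrees, less where a joint would pass 70% of its speed; a pose out of reach is approached as far as the arm can. A call with a gripper value outside its range is refused whole. The fingers move at their own pace and stop on an object; "force" is the grip in N (left out, the last holds). Time passes only in rows, so rows that repeat a pose let the fingers close. It gives the time, the measured TCP pose, the force and the opening at its end, in the units of the state.
- monitor.get_state(): the state, without advancing time (a new reading comes with each control period).
- viewer.grab_frame(name): name is "side" or "top" or "wrist"; returns a dict with "frame" (384x512x3 uint8, blue, green, red), "vfov" (degrees; the focal length in pixels is half the picture's height over the tangent of half this angle, whatever the lens; pixels are square), "cx", "cy" (the principal point, pixels), "xyz" and "orientation" of the camera in the world; the wrist camera has in their place "hand_eye" (4x4, takes a point from camera to tool coordinates, whose origin is the TCP and whose axes are the flange's). Camera axes: x right, y down, z forward; pixel columns grow to the right and rows downward; lengths in m; the calibration is good to about 2 mm. The wrist camera is an equidistant fisheye: a pixel r from the principal point sees the ray r / f radians off the axis. A picture is of the moment at which its call begins: read the wrist's pose just before it. There is no depth.
- arm.job_done(): hands the job in, once; it reports no verdict.
The state is a dict: "t": time; "q": joint angles; "qd": joint speeds; "joint_efforts": joint torques, N m; "eef_pos": TCP position; "ee_rot": TCP orientation; "force": force on the tool from outside, world axes, zero at the start; "moment": the same for the moment, N m; "width": finger opening in m.
Only numpy, scipy, OpenCV 4.12 (cv2) and the standard library are available. Lean on these libraries where they do the work, as an engineer would, in place of code of your own. Each camera call takes 0.05 s, during which the arm holds its last target. There are 200 camera calls.

TASK

Pull the wooden spacer out of the finished joint and stand it along the robot's side of the last-laid brick slip, then lay the loose full-length slip flat on the panel and press it up, firmly but not hard, until the spacer is nipped between the two: an even joint, ends in line. Leave the spacer standing in the middle of the new joint. The laid slips' adhesive is still soft, so do not shift them, and leave the half slip, the trowel and the tub alone.

Things in the scene. Friction and masses are not known exactly. Their poses are not given: they have to be found in the camera images.
- panel: Fixed board lying on the table: plywood with a light-grey bonding coat, 280 (its x) x 260 (its y) x 20 mm thick, top surface 20 mm above the table. Origin: centre of its underside. Its x axis points roughly away from the robot; courses are built from its far end towards the robot.
- course2: The last-laid red brick slip (thin brick tile), stuck on the panel: 52 (x) x 210 (y) x 20 mm thick. Origin: centre of its underside, on the panel's top surface, 31 mm from the panel's centre along +x; axes parallel to the panel's. The new slip goes on its -x side (towards the robot), with a 10 mm joint, so centre to centre 62 mm. The soft adhesive lets it slide along x when pushed harder than about 18 N.
- course1: The first-laid red brick slip, same size and axes, 63 mm beyond course2 along +x, so their joint is 11 mm wide. Also slides along x above about 18 N.
- spacer: Loose pale wooden strip on edge in the joint between course1 and course2: 10 mm thick (x), 180 long (y), 45 tall (z), 55 g. It stands on the panel, its upper 25 mm above the slips. Origin: centre of its underside. It starts loose (0.5 mm each side) and lifts straight up. Properly nipped when squeezed with more than 6 N (about 10 N is right); more than 15 N is too hard for the adhesive.
- slip: The loose full-length red brick slip lying face up on the bare table, to the left or right of the panel: 52 (x) x 210 (y) x 20 mm thick, about 0.3 to 0.55 kg. Origin: centre of its underside. It slides on the panel when pushed with some 2 to 7 N; that, and some 30 % of any further push, is lost to friction and does not reach the spacer.
- half: Bystander: cut half slip, 52 (x) x 102 (y) x 20 mm, on the other side of the panel; too short for this place. Origin: centre of its underside.
- trowel: Bystander: trowel lying on the table well to the right of the panel, 275 mm long, 26 mm high. Origin: on the table where handle and blade meet; x axis towards the blade's tip.
- tub: Bystander: white lidded adhesive tub, 112 (x) x 137 (y) x 70 mm high, 1.2 kg, well to the left of the panel. Origin: centre of its underside.
Mind the look-alikes: they are no part of the job. What is meant by the spacer is not orange, and is the smaller of those in its own colour.

How it is judged:
On the way:
1. the new slip, lying on the panel, is pressed up so that the spacer is nipped between it and course2 with more than 6 N on each face (contact force between slip and spacer above 6 N and contact force between spacer and course2 above 6 N and angle between slip's own z axis and vertical below 0.06 rad and x of slip in the frame of course2 between -0.067 and -0.058 m and z of slip in the frame of course2 between -0.003 and 0.004 m), for 0.1 s.
At the end, for the whole second after the job is handed in: Full slip flat on the panel, centre 60.8 to 63.3 mm from course2's on the robot's side (10 mm joint), parallel within 0.012 rad, ends lined up within 6 mm; spacer upright (0.08 rad) on the panel in that joint, within 20 mm of its middle; all at rest (x of slip in the frame of course2 between -0.0633 and -0.0608 m and y of slip in the frame of course2 between -0.006 and 0.006 m and z of slip in the frame of course2 between -0.003 and 0.003 m and angle between the y axis of slip and the y axis of course2, either way round below 0.012 rad and angle between slip's own z axis and vertical below 0.04 rad and x of spacer in the frame of course2 between -0.0325 and -0.0295 m and y of spacer in the frame of course2 between -0.02 and 0.02 m and z of spacer in the frame of course2 between -0.003 and 0.004 m and angle between spacer's own z axis and vertical below 0.08 rad and linear speed of each of slip, spacer below 0.01 m/s); the robot touches nothing.
It fails at once if the slip is pressed against the spacer with more than 15 N, enough to shear the soft adhesive behind it (contact force between slip and spacer above 15 N).
It fails at once if a laid slip shifted by more than 2 mm (distance of any of course2, course1 from where it was at the start of the episode above 0.002 m).
It fails at once if a bystander (half slip, trowel, tub) moved by more than 20 mm (distance of any of half, trowel, tub from where it was at the start of the episode above 0.02 m).
It also fails if it takes over 72 s, if anything falls off the work surface, if the arm or the gripper's body presses on something with over 40 N, if the wrist force passes 120 N, or if a joint passes its speed limit or range.

## Working session

There is one attempt and no reset: what is moved stays moved. The work goes in short steps, Python scripts to look and compute and a tool call to move; the robot and the scene stay as the last step left them, time stands still between calls to the robot, and variables do not carry over. Pictures are saved under pics/ and viewed, on a budget of 10 in all, crops included, one or two more only if the job needs it, and the job is handed in when it is done.

Besides the shell and the picture viewer there is one more tool, called after "Request:" as name([rows], argument=value, ...), one row to a line, values as JSON. move_arm: Moves the arm, as the interface text tells. Its arguments: {"type":"object","properties":{"deltas":{"type":"array","items":{"type":"array","items":{"type":"array","items":{"type":"number"}}}},"force":{"type":"number"}},"required":["deltas"]}

```bash
mkdir -p pics; ls
cat > h.py <<'E'
import numpy as np, cv2, json
from scipy.spatial.transform import Rotation as R
from station import monitor, viewer, arm
def grab(n):
    s=monitor.get_state(); d=viewer.grab_frame(n); return s,d
def save(d,p):
    cv2.imwrite(p,d["frame"])
def cam(s,d):
    if "hand_eye" in d:
        H=np.array(d["hand_eye"]); T=np.eye(4); T[:3,:3]=R.from_euler('xyz',s["ee_rot"]).as_matrix(); T[:3,3]=s["eef_pos"]
        return T@H
    T=np.eye(4); o=np.array(d["orientation"],float)
    T[:3,:3]=R.from_euler('xyz',o).as_matrix() if o.size==3 else (o if o.shape==(3,3) else R.from_quat(o).as_matrix()); T[:3,3]=d["xyz"]; return T
def f(d): return 192/np.tan(np.radians(d["vfov"])/2)
def p2w(s,d,uv,z):
    T=cam(s,d); out=[]
    for u,v in uv:
        x=(u-d["cx"])/f(d); y=(v-d["cy"])/f(d)
        if "hand_eye" in d:
            r=np.hypot(x,y); k=np.sin(r)/r if r>0 else 1; ray=np.array([x*k,y*k,np.cos(r)])
        else: ray=np.array([x,y,1])
        w=T[:3,:3]@ray; out.append(T[:3,3]+w*(z-T[2,3])/w[2])
    return np.array(out)
def w2p(s,d,P):
    T=cam(s,d); out=[]
    for p in P:
        c=T[:3,:3].T@(np.array(p)-T[:3,3])
        if "hand_eye" in d:
            rr=np.hypot(c[0],c[1]); th=np.arctan2(rr,c[2]); k=th/rr; out.append([d["cx"]+f(d)*c[0]*k,d["cy"]+f(d)*c[1]*k])
        else: out.append([d["cx"]+f(d)*c[0]/c[2],d["cy"]+f(d)*c[1]/c[2]])
    return np.array(out)
E
python3 - <<'E'
from h import *
for n in("top","wrist","side"):
    s,d=grab(n); save(d,f"pics/{n}0.png"); print(n,{k:v for k,v in d.items() if k!="frame"})
a=[cv2.imread(f"pics/{n}0.png") for n in("top","wrist","side")]
cv2.imwrite("pics/t0.png",cv2.resize(a[0],(800,600),interpolation=cv2.INTER_CUBIC))
print(s)
E
```

```text
pics
top {'vfov': 52.518802759513704, 'cx': 257.10098285047786, 'cy': 194.1782295093237, 'xyz': array([0.34318923, 0.02676705, 1.3544968 ]), 'orientation': array([-3.01221592e+00,  4.74543654e-04, -1.59054628e+00])}
wrist {'vfov': 65.70646984690485, 'cx': 257.4283751679329, 'cy': 188.48174812346394, 'hand_eye': array([[-3.80436828e-04, -9.65668995e-01, -2.59775378e-01,
         6.92434873e-02],
       [ 9.99999922e-01, -3.95490659e-04,  5.68286760e-06,
        -7.32380646e-04],
       [-1.08226505e-04, -2.59775356e-01,  9.65669070e-01,
        -1.57425671e-01],
       [ 0.00000000e+00,  0.00000000e+00,  0.00000000e+00,
         1.00000000e+00]])}
side {'vfov': 46.24867530288545, 'cx': 262.2876343614883, 'cy': 177.63094588594493, 'xyz': array([-0.38330245, -0.9848448 ,  0.98965865]), 'orientation': array([-2.16334043, -0.01934878, -0.72122436])}
{'t': 0.1, 'q': array([ 1.60810938e+00,  3.59303710e-01,  1.11646872e-02, -2.96601741e-04,
       -1.22410899e+00, -2.88138511e-01]), 'qd': array([-0.00098669, -0.00137652,  0.00292665,  0.00049582, -0.00127703,
       -0.00062414]), 'joint_efforts': array([-1.84630233e-03, -5.84167850e+01,  2.93751276e+01,  7.01544240e+00,
        1.02132914e-02, -5.56771636e-05]), 'eef_pos': array([0.16743426, 0.65345704, 0.22573219]), 'ee_rot': array([ 3.14012157e+00, -1.45211896e-04, -2.50926329e-01]), 'force': array([-0.8467701 , -0.31395965, -0.26320316]), 'moment': array([0.00270894, 0.02768674, 0.02213639]), 'width': 0.08743117125564734}
```

View pics/t0.png

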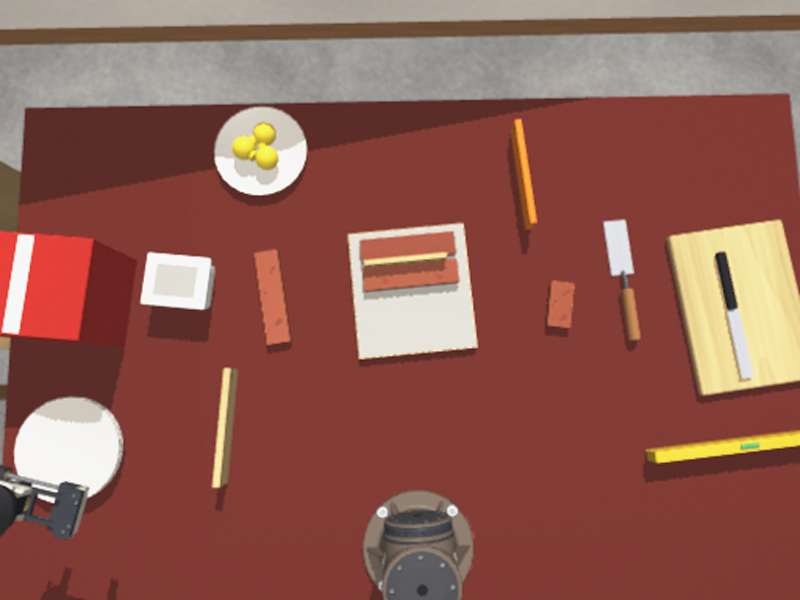

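The picture shows the panel in the centre (corners about (348,234), (463,223), (477,347), (359,358) in the 800x600 picture). The spacer stands in the joint at (363,262)–(447,255). The loose slip is left at (255,252)–(290,342), the half slip right at (561,304), and a bigger pale look-alike strip lies at (225,430).

Run:
```python
from h import *
s,d=grab("top")
k=lambda L:np.array(L)/1.5625
for n,L,z in(("panel",[(348,234),(463,223),(477,347),(359,358)],.02),("slip",[(255,252),(276,249),(290,342),(268,346)],.02),("spacer",[(363,262),(447,255)],.065)):
    P=p2w(s,d,k(L),z); print(n,P.round(4).tolist(),P.mean(0).round(4))
    e=[(np.linalg.norm(P[i]-P[i-1]).round(4),np.degrees(np.arctan2(*(P[i]-P[i-1])[1::-1])).round(1)) for i in range(len(P))]; print(e)
```

```text
panel [[0.6764, 0.1415, 0.02], [0.6966, -0.1176, 0.02], [0.4171, -0.1391, 0.02], [0.3982, 0.1198, 0.02]] [0.5471 0.0011 0.02  ]
[(np.float64(0.279), np.float64(4.5)), (np.float64(0.2599), np.float64(-85.5)), (np.float64(0.2803), np.float64(-175.6)), (np.float64(0.2596), np.float64(94.2))]
slip [[0.6393, 0.35, 0.02], [0.6452, 0.303, 0.02], [0.4362, 0.2709, 0.02], [0.4284, 0.3191, 0.02]] [0.5373 0.3107 0.02  ]
[(np.float64(0.2131), np.float64(8.3)), (np.float64(0.0473), np.float64(-82.8)), (np.float64(0.2114), np.float64(-171.2)), (np.float64(0.0488), np.float64(99.2))]
spacer [[0.6027, 0.1058, 0.065], [0.6144, -0.0758, 0.065]] [0.6086 0.015  0.065 ]
[(np.float64(0.182), np.float64(93.7)), (np.float64(0.182), np.float64(-86.3))]
```

```bash
cat >> h.py <<'E'
def go(x,y,z,yawdeg):
    """delta row from the measured pose to a tool-down pose"""
    s=monitor.get_state(); C=R.from_euler('xyz',s["ee_rot"]); G=R.from_euler('xyz',[np.pi,0,np.radians(yawdeg)])
    t=C.inv().apply(np.array([x,y,z])-s["eef_pos"]); r=(C.inv()*G).as_rotvec(degrees=True)
    print("turn",r.round(2),"shift",t.round(4),"| at",np.round(s["eef_pos"],4),np.degrees(s["ee_rot"]).round(2),"w",round(s["width"],4),"F",np.round(s["force"],2),"t",round(s["t"],2))
E
python3 -c "
from h import *
go(.57,.01,.19,-85.5)"
```

```text
turn [ 5.000e-02 -4.000e-02  7.113e+01] shift [0.5497 0.5235 0.0366] | at [0.1675 0.6536 0.226 ] [ 1.7994e+02 -1.0000e-02 -1.4370e+01] w 0.088 F [-0.58 -0.7  -0.11] t 0.2
```

Request:
move_arm([
  [[0, 0, 3, 0.02, 0.02, 0.001, 0.0876], [0, 0, 9, 0.07, 0.065, 0.005, 0.0876], [0, 0, 15, 0.12, 0.11, 0.01, 0.0876], [0, 0, 21, 0.165, 0.155, 0.012, 0.0876], [0, 0, 27, 0.21, 0.2, 0.015, 0.0876], [0, 0, 33, 0.255, 0.245, 0.018, 0.0876], [0, 0, 39, 0.3, 0.285, 0.02, 0.0876], [0, 0, 45, 0.345, 0.33, 0.023, 0.0876], [0, 0, 51, 0.39, 0.37, 0.026, 0.0876], [0, 0, 57, 0.43, 0.41, 0.029, 0.0876], [0, 0, 62, 0.46, 0.44, 0.03, 0.0876], [0, 0, 64, 0.48, 0.455, 0.032, 0.0876]],
])

```text
t: 1.2
eef_pos: [0.4259, 0.24, 0.2031]
ee_rot: [-3.141, 0.001, -1.373]
force: [0.6, 0.7, -0.3]
width: 0.0878
```

```bash
python3 -c "
from h import *
go(.57,.01,.19,-85.5)"
```

```text
turn [-0.03  0.03  6.86] shift [ 0.2539 -0.0959  0.013 ] | at [0.4259 0.24   0.2031] [-1.7997e+02  3.0000e-02 -7.8640e+01] w 0.0878 F [ 0.61  0.66 -0.29] t 1.2
```

Request:
move_arm([
  [[0, 0, 2, 0.03, -0.012, 0.002, 0.0876], [0, 0, 4, 0.07, -0.027, 0.004, 0.0876], [0, 0, 6, 0.11, -0.042, 0.006, 0.0876], [0, 0, 6.8, 0.145, -0.055, 0.008, 0.0876], [0, 0, 6.8, 0.175, -0.067, 0.01, 0.0876], [0, 0, 6.8, 0.19, -0.074, 0.012, 0.0876], [0, 0, 6.8, 0.195, -0.077, 0.012, 0.0876], [0, 0, 6.8, 0.195, -0.077, 0.012, 0.0876]],
])

```text
t: 1.87
eef_pos: [0.5406, 0.0654, 0.1904]
ee_rot: [3.141, -0.0, -1.489]
force: [-0.4, 0.7, -0.1]
width: 0.0877
```

Run:
```python
from h import *
s,d=grab("wrist"); cv2.imwrite("pics/w1.png",cv2.resize(d["frame"],(800,600),interpolation=cv2.INTER_CUBIC)); np.save("w1.npy",d["frame"])
go(.57,.01,.19,-85.5); print(s["eef_pos"],s["ee_rot"])
```

```text
turn [ 0.03 -0.01  0.25] shift [ 0.0585 -0.0251  0.0006] | at [0.5401 0.0662 0.1906] [ 1.7997e+02 -1.0000e-02 -8.5250e+01] w 0.0878 F [-0.85  0.18 -0.34] t 1.92
[0.54055805 0.06535612 0.19040787] [ 3.14074936e+00 -3.78762318e-04 -1.48880209e+00]
```

View pics/w1.png

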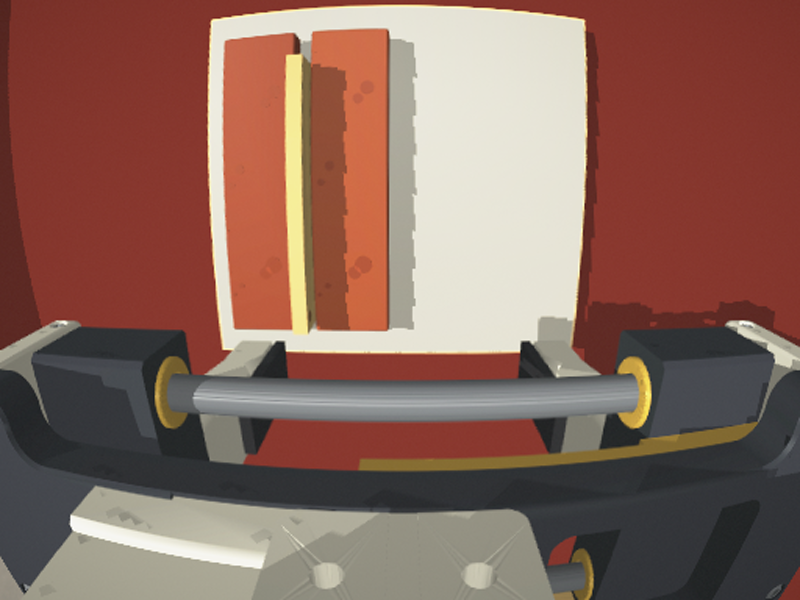

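The picture shows the panel from above. Panel corners are at (211,18), (586,19), (574,353), (223,351). The course2 top face is at (313,30), (388,29), (387,330), (314,331). The spacer's top edge runs from (294,55) to (300,333).

Run:
```python
from h import *
s,d=grab("wrist")
k=lambda L:np.array(L)/1.5625
def rep(n,L,z):
    P=p2w(s,d,k(L),z); print(n,P[:,:2].round(4).tolist(),"mean",P.mean(0).round(4))
    for i in range(len(P)):
        e=P[i]-P[i-1]; print("   ",np.linalg.norm(e).round(4),np.degrees(np.arctan2(e[1],e[0])).round(2))
rep("panel",[(211,18),(586,19),(574,353),(223,351)],.02)
rep("c2",[(313,30),(388,29),(387,330),(314,331)],.04)
rep("sp",[(294.5,55),(300,333)],.065)
rep("c1",[(224,40),(295,33),(232,329)],.04)
```

```text
panel [[0.6982, -0.1159], [0.4197, -0.137], [0.3974, 0.1224], [0.6776, 0.1441]] mean [0.5482 0.0034 0.02  ]
    0.2608 -85.48
    0.2793 -175.66
    0.2604 94.91
    0.2811 4.42
c2 [[0.613, -0.097], [0.563, -0.0997], [0.5472, 0.1067], [0.5991, 0.1121]] mean [0.5806 0.0055 0.04  ]
    0.2096 -86.18
    0.0501 -176.96
    0.207 94.36
    0.0521 5.91
sp [[0.6175, -0.0726], [0.6041, 0.1051]] mean [0.6108 0.0162 0.065 ]
    0.1782 -85.68
    0.1782 94.32
c1 [[0.6764, -0.0913], [0.6252, -0.0948], [0.6614, 0.1167]] mean [ 0.6544 -0.0231  0.04  ]
    0.2085 -85.87
    0.0513 -176.06
    0.2145 80.29
```

```bash
python3 -c "
from h import *
go(.6105,.016,.09,-85.5)"
```

```text
turn [0.02 0.01 0.31] shift [ 0.0566 -0.0662  0.1008] | at [0.5399 0.0668 0.1908] [ 1.7998e+02  1.0000e-02 -8.5190e+01] w 0.0875 F [-0.16  0.26  0.18] t 1.97
```

Request:
move_arm([
  [[0, 0, 0.3, 0.01, -0.012, 0.015, 0.045], [0, 0, 0.3, 0.025, -0.03, 0.04, 0.045], [0, 0, 0.3, 0.04, -0.047, 0.065, 0.045], [0, 0, 0.3, 0.052, -0.06, 0.088, 0.045], [0, 0, 0.3, 0.0565, -0.066, 0.1, 0.045], [0, 0, 0.3, 0.0565, -0.066, 0.1005, 0.045], [0, 0, 0.3, 0.0565, -0.066, 0.1005, 0.045], [0, 0, 0.3, 0.0565, -0.066, 0.1005, 0.045]],
])

```text
t: 2.63
eef_pos: [0.6108, 0.0169, 0.0917]
ee_rot: [-3.14, 0.0, -1.49]
force: [-0.2, 0.1, 0.4]
width: 0.0458
```

Run:
```python
from h import *
s,d=grab("wrist"); cv2.imwrite("pics/w2.png",cv2.resize(d["frame"],(800,600),interpolation=cv2.INTER_CUBIC))
go(.6105,.016,.044,-85.5)
s,d=grab("wrist");go(.6105,.016,.044,-85.5)
```

```text
turn [-0.13  0.02  0.11] shift [0.0009 0.0006 0.0481] | at [0.6109 0.0169 0.0921] [-1.7987e+02  2.0000e-02 -8.5390e+01] w 0.0457 F [ 0.38 -0.58 -0.04] t 2.68
turn [-0.15  0.03  0.11] shift [0.0008 0.0007 0.0482] | at [0.611  0.0169 0.0922] [-1.7985e+02  3.0000e-02 -8.5390e+01] w 0.0453 F [-0.33  0.21 -0.09] t 2.73
```

View pics/w2.png

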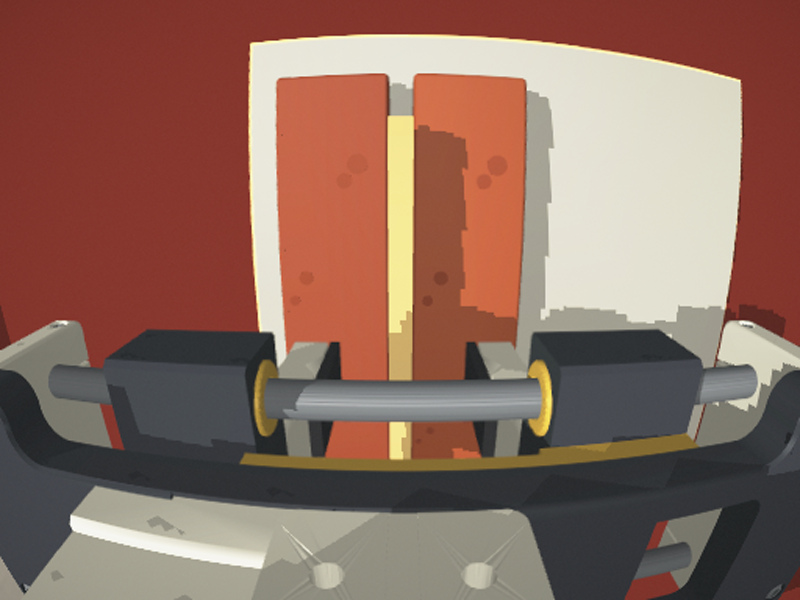

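The spacer sits near the middle between the fingers: top centreline from (400.5,116) to (400,325), finger inner edges at 340 and 467.

Run:
```python
from h import *
s,d=grab("wrist")
k=lambda L:np.array(L)/1.5625
def rep(n,L,z):
    P=p2w(s,d,k(L),z); print(n,P[:,:2].round(4).tolist(),[np.degrees(np.arctan2(*(P[i]-P[i-1])[1::-1])).round(2) for i in range(len(P))])
    print("  tool xy",[(R.from_euler('xyz',s["ee_rot"]).inv().apply(p-s["eef_pos"])[:2]).round(4).tolist() for p in P])
rep("sp",[(400.5,116),(400,220),(400,325),(400,458)],.065)
rep("c2",[(414,74),(526,79)],.04)
rep("c1",[(277,80),(388,74)],.04)
rep("panel",[(251,43),(741,80)],.02)
go(.6105,.016,.044,-85.5)
```

```text
sp [[0.6188, -0.0743], [0.6157, -0.0329], [0.6122, 0.0109], [0.6069, 0.0782]] [np.float64(-85.56), np.float64(94.29), np.float64(94.52), np.float64(94.48)]
  tool xy [[0.0915, -0.0003], [0.05, -0.0005], [0.006, -0.0006], [-0.0615, -0.0008]]
c2 [[0.6148, -0.0972], [0.564, -0.1013]] [np.float64(4.53), np.float64(-175.47)]
  tool xy [[0.1141, 0.0056], [0.114, 0.0566]]
c1 [[0.6768, -0.0919], [0.6263, -0.0963]] [np.float64(5.05), np.float64(-174.95)]
  tool xy [[0.1137, -0.0567], [0.1141, -0.006]]
panel [[0.6986, -0.1159], [0.4223, -0.1374]] [np.float64(4.46), np.float64(-175.54)]
  tool xy [[0.1394, -0.0764], [0.1387, 0.2007]]
turn [-0.15  0.04  0.09] shift [0.0007 0.0007 0.0482] | at [0.6111 0.0167 0.0922] [-1.7985e+02  4.0000e-02 -8.5410e+01] w 0.0452 F [-0.78 -0.35  0.65] t 2.78
```

Request:
move_arm([
  [[0, 0, 0.1, 0.0015, -0.0005, 0.012, 0.045], [0, 0, 0.1, 0.0015, -0.0005, 0.028, 0.045], [0, 0, 0.1, 0.0015, -0.0005, 0.04, 0.045], [0, 0, 0.1, 0.0015, -0.0005, 0.0465, 0.045], [0, 0, 0.1, 0.0015, -0.0005, 0.048, 0.045], [0, 0, 0.1, 0.0015, -0.0005, 0.048, 0.045], [0, 0, 0.1, 0.0015, -0.0005, 0.048, 0.045]],
])

```text
t: 3.37
eef_pos: [0.6118, 0.0144, 0.043]
ee_rot: [-3.141, 0.0, -1.493]
force: [0.4, -0.2, 0.4]
width: 0.0447
```

Request:
move_arm([
  [[0, 0, 0, 0, 0, 0, 0.02], [0, 0, 0, 0, 0, 0, 0.013], [0, 0, 0, 0, 0, 0, 0.008], [0, 0, 0, 0, 0, 0, 0.005], [0, 0, 0, 0, 0, 0, 0.005], [0, 0, 0, 0, 0, 0, 0.005], [0, 0, 0, 0, 0, 0, 0.005], [0, 0, 0, 0, 0, 0, 0.005]],
], force=8)

```text
t: 4.03
eef_pos: [0.6116, 0.0143, 0.0425]
ee_rot: [-3.141, 0.0, -1.493]
force: [1.3, 0.2, 0.2]
width: 0.0102
```

Run:
```python
from h import *
for i in range(3):
  go(.6105,.016,.044,-85.5);grab("wrist")
```

```text
turn [-0.03  0.   -0.06] shift [-0.0018  0.001  -0.0015] | at [0.6116 0.0143 0.0425] [-179.97    0.    -85.56] w 0.0102 F [1.29 0.24 0.2 ] t 4.03
turn [-0.03  0.   -0.06] shift [-0.0017  0.001  -0.0015] | at [0.6116 0.0144 0.0425] [-179.97    0.    -85.56] w 0.0101 F [ 1.57  0.74 -0.14] t 4.08
turn [-0.03  0.   -0.06] shift [-0.0017  0.001  -0.0015] | at [0.6116 0.0144 0.0425] [-179.97    0.    -85.56] w 0.01 F [1.94 0.32 0.73] t 4.13
```

Request:
move_arm([
  [[0, 0, 0, 0, 0, -0.003, 0.005], [0, 0, 0, 0, 0, -0.01, 0.005], [0, 0, 0, 0, 0, -0.02, 0.005], [0, 0, 0, 0, 0, -0.03, 0.005], [0, 0, 0, 0, 0, -0.035, 0.005], [0, 0, 0, 0.001, 0.008, -0.035, 0.005], [0, 0, 0, 0.003, 0.025, -0.035, 0.005], [0, 0, 0, 0.005, 0.043, -0.035, 0.005], [0, 0, 0, 0.0075, 0.057, -0.035, 0.005], [0, 0, 0, 0.0075, 0.0627, -0.035, 0.005], [0, 0, 0, 0.0075, 0.0627, -0.035, 0.005], [0, 0, 0, 0.0075, 0.0627, -0.035, 0.005]],
])

```text
t: 5.18
eef_pos: [0.5495, 0.002, 0.0778]
ee_rot: [-3.141, 0.0, -1.493]
force: [0.3, 0.3, -0.9]
width: 0.0097
```

Run:
```python
from h import *
s,d=grab("wrist"); cv2.imwrite("pics/w3.png",cv2.resize(d["frame"],(800,600),interpolation=cv2.INTER_CUBIC))
p=np.array([.6116,.0144])-.0627*np.array([np.sin(np.radians(85.56)),np.cos(np.radians(85.56))])+.0075*np.array([np.cos(np.radians(85.56)),-np.sin(np.radians(85.56))])
print(p); go(*p,.0425,-85.56); grab("wrist"); go(*p,.0425,-85.56)
```

```text
[0.54966878 0.00206858]
turn [-0.04  0.    0.01] shift [0.0001 0.0003 0.0352] | at [0.55   0.0022 0.0777] [-179.96    0.    -85.55] w 0.0104 F [ 0.08  0.15 -0.89] t 5.23
turn [-0.03  0.    0.  ] shift [0.0001 0.0005 0.035 ] | at [0.5501 0.0022 0.0775] [-179.97    0.    -85.56] w 0.0102 F [-0.01  0.86  0.03] t 5.28
```

View pics/w3.png

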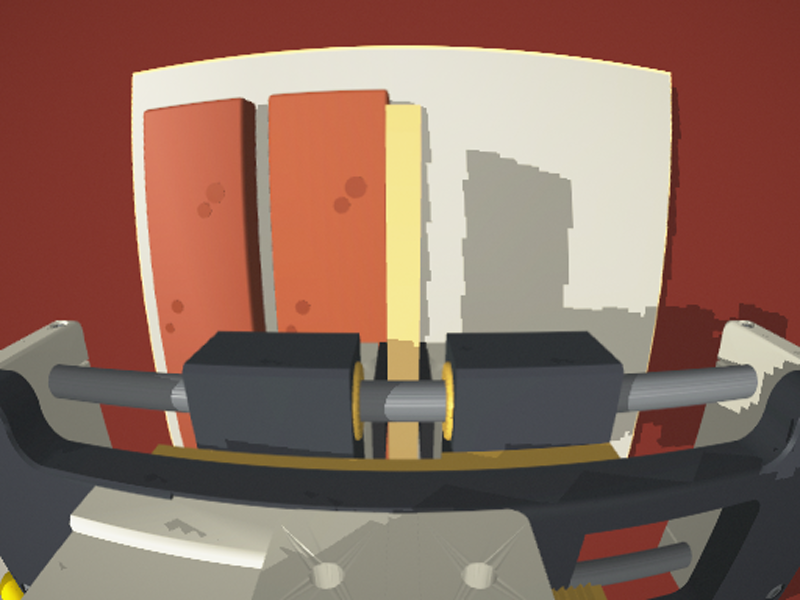

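The spacer hangs at (386–421, 105+), just beside course2's robot-side edge (387). I'll lower it in two stages and watch the force.

Request:
move_arm([
  [[0, 0, 0, 0, 0.0005, 0.004, 0.005], [0, 0, 0, 0, 0.0005, 0.01, 0.005], [0, 0, 0, 0, 0.0005, 0.015, 0.005], [0, 0, 0, 0, 0.0005, 0.018, 0.005], [0, 0, 0, 0, 0.0005, 0.018, 0.005], [0, 0, 0, 0, 0.0005, 0.018, 0.005]],
])

```text
t: 5.78
eef_pos: [0.5487, 0.0018, 0.0589]
ee_rot: [3.141, -0.0, -1.493]
force: [0.2, -0.1, 0.4]
width: 0.0098
```

Run:
```python
from h import *
for i in range(3): go(.54967,.00207,.0425,-85.56); grab("wrist")
```

```text
turn [ 0.05 -0.02 -0.01] shift [-0.0002 -0.001   0.0164] | at [0.5487 0.0018 0.0589] [ 1.7995e+02 -2.0000e-02 -8.5570e+01] w 0.0098 F [ 0.19 -0.1   0.41] t 5.78
turn [ 0.02 -0.01 -0.01] shift [-0.0001 -0.0008  0.0167] | at [0.5489 0.0019 0.0592] [ 1.7998e+02 -1.0000e-02 -8.5570e+01] w 0.0097 F [-0.51  0.33  0.04] t 5.83
turn [-0.01 -0.   -0.01] shift [-0.0001 -0.0006  0.0169] | at [0.5491 0.0019 0.0594] [-179.99   -0.    -85.57] w 0.0098 F [-0.01 -0.26 -0.48] t 5.88
```

Request:
move_arm([
  [[0, 0, 0, 0, -0.0003, 0.004, 0.005], [0, 0, 0, 0, -0.0003, 0.01, 0.005], [0, 0, 0, 0, -0.0003, 0.014, 0.005], [0, 0, 0, 0, -0.0003, 0.0158, 0.005], [0, 0, 0, 0, -0.0003, 0.0165, 0.005], [0, 0, 0, 0, -0.0003, 0.0165, 0.005], [0, 0, 0, 0, -0.0003, 0.0165, 0.005]],
])

```text
t: 6.52
eef_pos: [0.5493, 0.002, 0.0429]
ee_rot: [-3.141, -0.0, -1.493]
force: [0.1, 0.8, -0.4]
width: 0.0098
```

Run:
```python
from h import *
for i in range(3): go(.54967,.00207,.0425,-85.56); grab("wrist")
```

```text
turn [-0.01 -0.   -0.01] shift [-0.0001 -0.0004  0.0004] | at [0.5493 0.002  0.0429] [-179.99   -0.    -85.57] w 0.0098 F [ 0.13  0.77 -0.41] t 6.52
turn [-0.02  0.   -0.01] shift [-0.     -0.0003  0.0005] | at [0.5494 0.002  0.043 ] [-179.98    0.    -85.57] w 0.0101 F [ 0.4  -0.05 -0.78] t 6.57
turn [-0.02  0.   -0.01] shift [-0.     -0.0003  0.0005] | at [0.5494 0.002  0.043 ] [-179.98    0.    -85.57] w 0.0099 F [-0.72 -0.27 -0.92] t 6.62
```

Request:
move_arm([
  [[0, 0, 0, 0, 0, 0.0004, 0.005], [0, 0, 0, 0, 0, 0.0004, 0.005], [0, 0, 0, 0, 0, 0.0004, 0.03], [0, 0, 0, 0, 0, 0.0004, 0.03], [0, 0, 0, 0, 0, 0.0002, 0.03], [0, 0, 0, 0, 0, 0.0, 0.03]],
])

```text
t: 7.17
eef_pos: [0.5493, 0.0019, 0.043]
ee_rot: [-3.141, 0.0, -1.493]
force: [0.6, -0.1, -0.9]
width: 0.0285
```

Request:
move_arm([
  [[0, 0, 0, 0, 0, -0.002, 0.03], [0, 0, 0, 0, 0, -0.008, 0.03], [0, 0, 0, 0, 0, -0.02, 0.03], [0, 0, 0, 0, 0, -0.04, 0.03], [0, 0, 0, 0, 0, -0.065, 0.0876], [0, 0, 0, 0, 0, -0.095, 0.0876], [0, 0, 0, 0, 0, -0.125, 0.0876], [0, 0, 0, 0, 0, -0.145, 0.0876], [0, 0, 0, 0, 0, -0.15, 0.0876], [0, 0, 0, 0, 0, -0.15, 0.0876]],
])

```text
t: 8.0
eef_pos: [0.5502, 0.0022, 0.1953]
ee_rot: [-3.137, 0.001, -1.493]
force: [0.4, -0.1, -1.2]
width: 0.064
```

Run:
```python
from h import *
s,d=grab("wrist"); cv2.imwrite("pics/w4.png",cv2.resize(d["frame"],(800,600),interpolation=cv2.INTER_CUBIC))
print(s["eef_pos"],s["ee_rot"])
go(.48,.27,.19,8.5)
```

```text
[0.55016285 0.00221567 0.19530939] [-3.13740875e+00  9.66188430e-04 -1.49335363e+00]
turn [-1.000e-01 -4.000e-02 -9.408e+01] shift [-0.2724  0.0484  0.0037] | at [0.5492 0.0021 0.1935] [-1.7991e+02  4.0000e-02 -8.5580e+01] w 0.0684 F [0.2  0.44 0.1 ] t 8.05
```

View pics/w4.png

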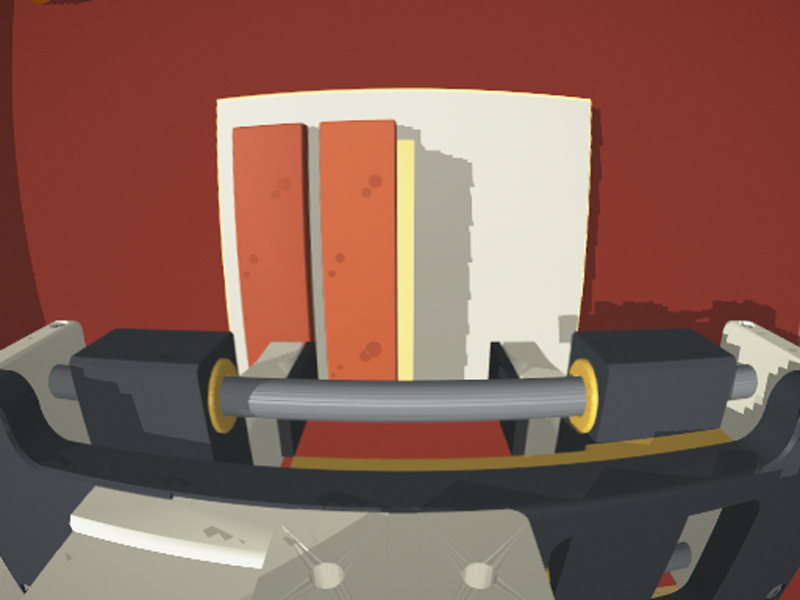

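The spacer now stands free beside course2 (398–414 px wide, upper end at row 140). Next I go to the slip.

Request:
move_arm([
  [[0, 0, -4, -0.01, 0.003, 0, 0.0876], [0, 0, -10, -0.03, 0.008, 0, 0.0876], [0, 0, -16, -0.055, 0.013, 0, 0.0876], [0, 0, -23, -0.08, 0.018, 0, 0.0876], [0, 0, -30, -0.105, 0.023, 0, 0.0876], [0, 0, -37, -0.13, 0.028, 0, 0.0876], [0, 0, -44, -0.155, 0.033, 0, 0.0876], [0, 0, -51, -0.18, 0.038, 0, 0.0876], [0, 0, -58, -0.205, 0.043, 0, 0.0876], [0, 0, -65, -0.23, 0.048, 0, 0.0876], [0, 0, -70, -0.245, 0.052, 0, 0.0876], [0, 0, -72, -0.25, 0.054, 0, 0.0876]],
])

```text
t: 9.05
eef_pos: [0.4748, 0.2485, 0.1912]
ee_rot: [3.14, 0.002, -0.23]
force: [-1.0, -0.2, -0.3]
width: 0.0877
```

Run:
```python
from h import *
go(.47,.3,.19,8.5)
```

```text
turn [  0.1    0.11 -21.7 ] shift [-0.0165 -0.0491  0.0011] | at [0.4748 0.2485 0.1912] [ 1.7988e+02  9.0000e-02 -1.3210e+01] w 0.0877 F [-0.95 -0.18 -0.35] t 9.05
```

Request:
move_arm([
  [[0, 0, -5, -0.004, -0.012, 0, 0.0876], [0, 0, -12, -0.009, -0.028, 0, 0.0876], [0, 0, -18, -0.014, -0.042, 0.04, 0.0876], [0, 0, -21.5, -0.0165, -0.049, 0.06, 0.0876], [0, 0, -21.5, -0.0165, -0.049, 0.07, 0.0876], [0, 0, -21.5, -0.0165, -0.049, 0.07, 0.0876], [0, 0, -21.5, -0.0165, -0.049, 0.07, 0.0876], [0, 0, -21.5, -0.0165, -0.049, 0.07, 0.0876]],
])

```text
t: 9.72
eef_pos: [0.4722, 0.2983, 0.124]
ee_rot: [-3.141, -0.001, 0.136]
force: [0.2, -0.9, 0.3]
width: 0.0878
```

Run:
```python
from h import *
s,d=grab("wrist"); cv2.imwrite("pics/w5.png",cv2.resize(d["frame"],(800,600),interpolation=cv2.INTER_CUBIC))
print(s["eef_pos"],s["ee_rot"])
go(.537,.311,.09,8.5)
```

```text
[0.47220619 0.29832426 0.12397782] [-3.14110768e+00 -1.12400439e-03  1.36251302e-01]
turn [-0.06 -0.1  -0.67] shift [ 0.0657 -0.0035  0.0344] | at [0.4723 0.2985 0.1243] [-1.7993e+02 -1.0000e-01  7.8300e+00] w 0.0874 F [ 0.17  0.   -0.08] t 9.77
```

View pics/w5.png

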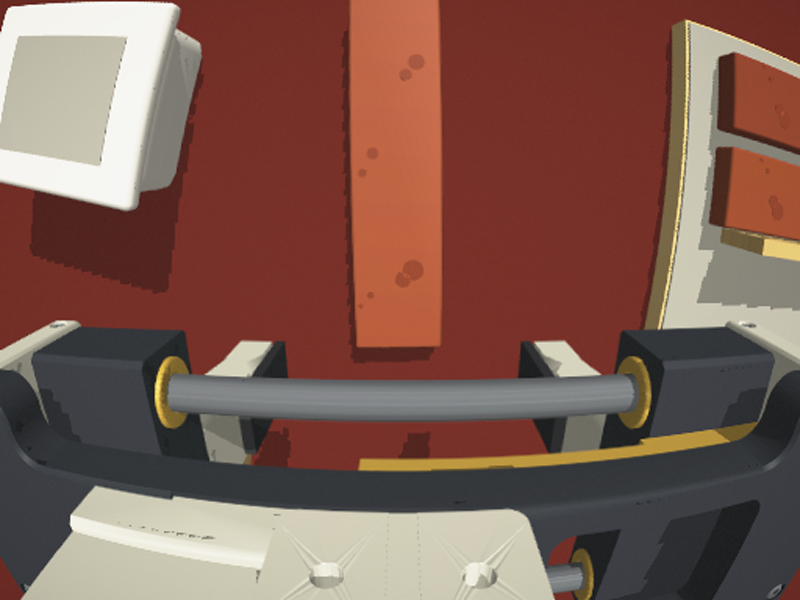

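The slip's near-end top corners are at (357,347) and (441,346). Its side edges are at (350,8)/(439,8) and (352,180)/(442,180).

Run:
```python
from h import *
s,d=grab("wrist")
k=lambda L:np.array(L)/1.5625
P=p2w(s,d,k([(357,347),(352,180),(350,8),(441,346),(442,180),(439,8)]),.02)[:,:2]; print(P.round(4).tolist())
for a,b in((0,2),(3,5),(0,3),(1,4),(2,5)):
    e=P[b]-P[a]; print(a,b,np.linalg.norm(e).round(4),np.degrees(np.arctan2(e[1],e[0])).round(2))
end=(P[0]+P[3])/2; far=(P[2]+P[5])/2; ax=(far-end)/np.linalg.norm(far-end); c=end+.105*ax; a=np.degrees(np.arctan2(ax[1],ax[0])); print(end,c,a)
go(c[0],c[1],.06,a)
```

```text
[[0.4351, 0.3221], [0.5335, 0.3363], [0.6339, 0.3515], [0.4427, 0.2718], [0.5402, 0.2864], [0.6403, 0.3016]]
0 2 0.2009 8.42
3 5 0.1998 8.57
0 3 0.0509 -81.41
1 4 0.0504 -82.3
2 5 0.0504 -82.63
[0.43892423 0.29693507] [0.54277187 0.31244853] 8.496397157762145
turn [-0.08 -0.11 -0.65] shift [ 0.0716 -0.004   0.0645] | at [0.4723 0.2986 0.1244] [-1.7992e+02 -1.1000e-01  7.8400e+00] w 0.0877 F [-0.36 -0.18  0.26] t 9.82
```

Request:
move_arm([
  [[0, 0, -0.6, 0.015, -0.001, 0.01, 0.0876], [0, 0, -0.65, 0.04, -0.002, 0.03, 0.0876], [0, 0, -0.65, 0.062, -0.0035, 0.055, 0.0876], [0, 0, -0.65, 0.0715, -0.004, 0.08, 0.0876], [0, 0, -0.65, 0.0715, -0.004, 0.1, 0.0876], [0, 0, -0.65, 0.0715, -0.004, 0.112, 0.0876], [0, 0, -0.65, 0.0715, -0.004, 0.116, 0.0876], [0, 0, -0.65, 0.0715, -0.004, 0.118, 0.0876], [0, 0, -0.65, 0.0715, -0.004, 0.118, 0.0876], [0, 0, -0.65, 0.0715, -0.004, 0.118, 0.0876]],
])

```text
t: 10.65
eef_pos: [0.5423, 0.3131, 0.0065]
ee_rot: [-3.14, -0.002, 0.15]
force: [0.0, -0.2, 0.1]
width: 0.0876
```

Run:
```python
from h import *
go(.5428,.3124,.005,8.5);grab("wrist");go(.5428,.3124,.005,8.5)
```

```text
turn [-0.07 -0.11  0.11] shift [0.0004 0.0008 0.0015] | at [0.5423 0.3131 0.0065] [-1.7993e+02 -1.1000e-01  8.6100e+00] w 0.0876 F [ 0.02 -0.2   0.12] t 10.65
turn [-0.08 -0.12  0.11] shift [0.0004 0.0008 0.0016] | at [0.5423 0.3132 0.0066] [-1.7992e+02 -1.2000e-01  8.6100e+00] w 0.0876 F [0.29 0.38 0.71] t 10.7
```

Request:
move_arm([
  [[0, 0, 0, 0, 0, 0.002, 0.07], [0, 0, 0, 0, 0, 0.002, 0.06], [0, 0, 0, 0, 0, 0.002, 0.054], [0, 0, 0, 0, 0, 0.002, 0.05], [0, 0, 0, 0, 0, 0.002, 0.045], [0, 0, 0, 0, 0, 0.002, 0.045], [0, 0, 0, 0, 0, 0.002, 0.045]],
], force=35)

```text
t: 11.28
eef_pos: [0.5418, 0.3123, 0.0029]
ee_rot: [3.141, 0.0, 0.15]
force: [0.1, -1.3, 1.0]
width: 0.0519
```

Request:
move_arm([
  [[0, 0, 0, 0, 0, -0.002, 0.045], [0, 0, 0, 0, 0, -0.006, 0.045], [0, 0, 0, 0, 0, -0.015, 0.045], [0, 0, 0, 0, 0, -0.03, 0.045], [0, 0, 0, 0, 0, -0.05, 0.045], [0, 0, 0, 0, 0, -0.07, 0.045], [0, 0, 0, 0, 0, -0.085, 0.045], [0, 0, 0, 0, 0, -0.09, 0.045], [0, 0, 0, 0, 0, -0.09, 0.045], [0, 0, 0, 0, 0, -0.09, 0.045]],
])

```text
t: 12.12
eef_pos: [0.5414, 0.3122, 0.0927]
ee_rot: [-3.141, 0.0, 0.149]
force: [0.2, -0.6, -4.0]
width: 0.052
```

Run:
```python
from h import *
s,d=grab("wrist"); save(d,"pics/w6.png")
pc=np.array([.5482,.0034]); u=np.array([np.cos(np.radians(4.5)),np.sin(np.radians(4.5))])
t=pc-.08*u; print(t); go(*t,.1,-85.5)
```

```text
[ 0.46844661 -0.00287673]
turn [9.000e-02 3.000e-02 9.406e+01] shift [-0.1187  0.3004 -0.0077] | at [0.5411 0.3119 0.092 ] [1.7997e+02 8.0000e-02 8.5600e+00] w 0.0517 F [-0.13 -0.55 -4.89] t 12.17
```

Request:
move_arm([
  [[0, 0, 1, -0.001, 0.003, -0.002, 0.045], [0, 0, 4, -0.005, 0.012, -0.004, 0.045], [0, 0, 9, -0.011, 0.028, -0.006, 0.045], [0, 0, 14, -0.018, 0.045, -0.008, 0.045], [0, 0, 20, -0.025, 0.063, -0.008, 0.045], [0, 0, 26, -0.032, 0.082, -0.008, 0.045], [0, 0, 32, -0.04, 0.101, -0.008, 0.045], [0, 0, 38, -0.047, 0.12, -0.008, 0.045], [0, 0, 43, -0.054, 0.136, -0.008, 0.045], [0, 0, 48, -0.06, 0.152, -0.008, 0.045], [0, 0, 52, -0.065, 0.165, -0.008, 0.045], [0, 0, 54, -0.068, 0.172, -0.008, 0.045]],
])

```text
t: 13.17
eef_pos: [0.4989, 0.1301, 0.1]
ee_rot: [3.139, 0.001, -0.799]
force: [-0.7, 0.9, -3.7]
width: 0.0515
```

Run:
```python
from h import *
go(.4692,-.0021,.1,-85.5)
```

```text
turn [ 1.400e-01 -2.000e-02  3.974e+01] shift [0.074  0.1135 0.0003] | at [0.4989 0.1301 0.1   ] [ 1.7987e+02  3.0000e-02 -4.5760e+01] w 0.0515 F [-0.69  0.88 -3.69] t 13.17
```

Request:
move_arm([
  [[0, 0, 2, 0.004, 0.006, 0, 0.045], [0, 0, 7, 0.013, 0.02, 0, 0.045], [0, 0, 13, 0.024, 0.037, 0, 0.045], [0, 0, 19, 0.035, 0.054, 0, 0.045], [0, 0, 25, 0.046, 0.071, 0, 0.045], [0, 0, 31, 0.057, 0.088, 0, 0.045], [0, 0, 36, 0.066, 0.102, 0, 0.045], [0, 0, 39, 0.072, 0.111, 0, 0.045], [0, 0, 39.7, 0.074, 0.1135, 0, 0.045], [0, 0, 39.7, 0.074, 0.1135, 0, 0.045], [0, 0, 39.7, 0.074, 0.1135, 0, 0.045], [0, 0, 39.7, 0.074, 0.1135, 0, 0.045]],
])

```text
t: 14.17
eef_pos: [0.4716, 0.0003, 0.1008]
ee_rot: [-3.141, -0.0, -1.484]
force: [0.6, 0.6, -3.0]
width: 0.0515
```

Run:
```python
from h import *
s,d=grab("wrist"); cv2.imwrite("pics/w7.png",cv2.resize(d["frame"],(800,600),interpolation=cv2.INTER_CUBIC))
print(s["eef_pos"],s["ee_rot"])
go(.4692,-.0021,.03,-85.5)
```

```text
[4.71594299e-01 2.78129303e-04 1.00812069e-01] [-3.14149066e+00 -2.90644508e-06 -1.48419768e+00]
turn [ 0.   -0.    0.46] shift [0.0022 0.0025 0.0708] | at [4.715e-01 3.000e-04 1.008e-01] [180.    -0.   -85.04] w 0.0518 F [ 0.05  0.21 -3.84] t 14.22
```

View pics/w7.png

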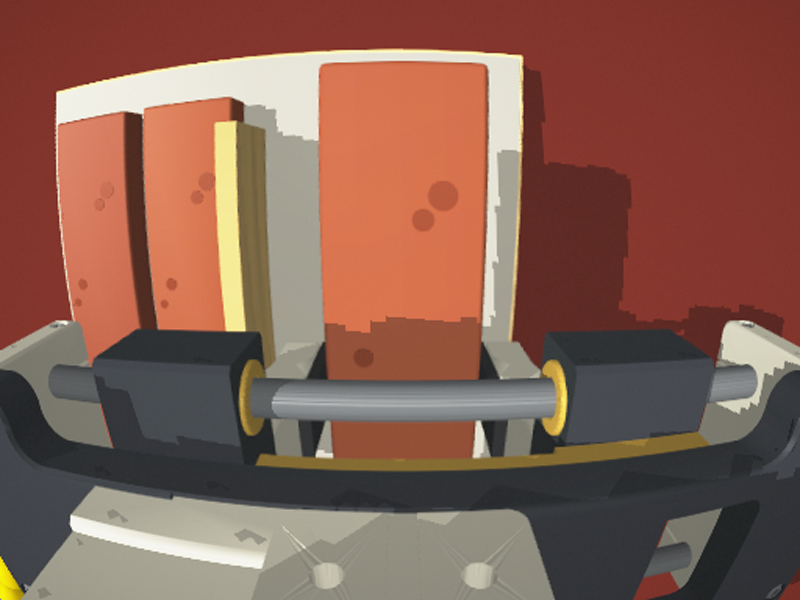

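The slip hangs parallel to the courses. Its far-end corners are (320,65) and (488,66), and course2's far-end corners are (144,110) and (232,97).

Run:
```python
from h import *
s,d=grab("wrist")
k=lambda L:np.array(L)/1.5625
u=np.array([np.cos(np.radians(4.5)),np.sin(np.radians(4.5))]);v=np.array([-u[1],u[0]])
A=p2w(s,d,k([(320,65),(488,66)]),s["eef_pos"][2]-.003+.02)[:,:2]
B=p2w(s,d,k([(144,110),(232,97)]),.04)[:,:2]
C=p2w(s,d,k([(57,92),(523,56)]),.02)[:,:2]
for n,P in(("slip",A),("c2",B),("panel",C)): print(n,P.round(4).tolist(),"u",(P@u).round(4),"v",(P@v).round(4))
c=p2w(s,d,k([(320,65),(324,320),(488,66),(481,320)]),s["eef_pos"][2]+.017)[:,:2]
for i in(0,2): e=c[i]-c[i+1]; print(np.degrees(np.arctan2(e[1],e[0])))
go(.4692,-.0021,.03,-85.5)
```

```text
slip [[0.5047, -0.1], [0.4543, -0.1041]] u [0.4953 0.4447] v [-0.1393 -0.1394]
c2 [[0.6129, -0.0964], [0.5626, -0.1013]] u [0.6034 0.5529] v [-0.1441 -0.1451]
panel [[0.6962, -0.1156], [0.4204, -0.1374]] u [0.685  0.4083] v [-0.1699 -0.1699]
-85.32050177213615
-85.4505223780312
turn [ 0.   -0.    0.46] shift [0.0022 0.0025 0.0708] | at [4.715e-01 4.000e-04 1.008e-01] [180.    -0.   -85.04] w 0.052 F [ 0.79 -0.14 -2.05] t 14.27
```

Request:
move_arm([
  [[0, 0, 0.3, 0.001, 0.001, 0.005, 0.045], [0, 0, 0.3, 0.002, 0.002, 0.018, 0.045], [0, 0, 0.3, 0.0035, 0.0025, 0.036, 0.045], [0, 0, 0.3, 0.0035, 0.0025, 0.053, 0.045], [0, 0, 0.3, 0.0035, 0.0025, 0.065, 0.045], [0, 0, 0.3, 0.0035, 0.0025, 0.071, 0.045], [0, 0, 0.3, 0.0035, 0.0025, 0.074, 0.045], [0, 0, 0.3, 0.0035, 0.0025, 0.0755, 0.045], [0, 0, 0.3, 0.0035, 0.0025, 0.0755, 0.045], [0, 0, 0.3, 0.0035, 0.0025, 0.0755, 0.045]],
])

```text
t: 15.1
eef_pos: [0.4696, -0.0037, 0.0259]
ee_rot: [-3.141, 0.0, -1.491]
force: [-0.2, -1.5, -3.1]
width: 0.0515
```

Run:
```python
from h import *
for i in range(3): go(.4692,-.0021,.023,-85.5);grab("wrist")
```

```text
turn [-0.06  0.01  0.1 ] shift [-0.0016  0.0003  0.0029] | at [ 0.4696 -0.0037  0.0259] [-1.7994e+02  1.0000e-02 -8.5400e+01] w 0.0515 F [-0.15 -1.47 -3.12] t 15.1
turn [-0.07  0.02  0.09] shift [-0.0016  0.0003  0.003 ] | at [ 0.4696 -0.0037  0.026 ] [-1.7993e+02  2.0000e-02 -8.5410e+01] w 0.052 F [-0.77  0.5  -3.01] t 15.15
turn [-0.07  0.02  0.09] shift [-0.0017  0.0002  0.003 ] | at [ 0.4696 -0.0038  0.026 ] [-1.7993e+02  2.0000e-02 -8.5410e+01] w 0.0518 F [-0.28 -0.5  -2.56] t 15.2
```

Request:
move_arm([
  [[0, 0, 0, 0, 0, 0.001, 0.045], [0, 0, 0, 0, 0, 0.002, 0.045], [0, 0, 0, 0, 0, 0.0027, 0.045], [0, 0, 0, 0, 0, 0.0027, 0.045], [0, 0, 0, 0, 0, 0.0027, 0.06], [0, 0, 0, 0, 0, 0.0027, 0.06], [0, 0, 0, 0, 0, 0.0027, 0.06]],
])

```text
t: 15.83
eef_pos: [0.4694, -0.0039, 0.0228]
ee_rot: [-3.141, 0.0, -1.491]
force: [-0.7, 0.2, 0.1]
width: 0.0593
```

Request:
move_arm([
  [[0, 0, 0, 0, 0, -0.003, 0.06], [0, 0, 0, 0, 0, -0.012, 0.06], [0, 0, 0, 0, 0, -0.03, 0.06], [0, 0, 0, 0, 0, -0.055, 0.06], [0, 0, 0, 0, 0, -0.08, 0.06], [0, 0, 0, 0, 0, -0.105, 0.06], [0, 0, 0, 0, 0, -0.13, 0.06], [0, 0, 0, 0, 0, -0.145, 0.06], [0, 0, 0, 0, 0, -0.15, 0.06], [0, 0, 0, 0, 0, -0.15, 0.06]],
])

```text
t: 16.67
eef_pos: [0.4699, -0.0037, 0.1746]
ee_rot: [-3.138, 0.001, -1.491]
force: [-0.2, 1.3, -0.2]
width: 0.06
```

Run:
```python
from h import *
s,d=grab("wrist"); cv2.imwrite("pics/w8.png",cv2.resize(d["frame"][:240],(800,375),interpolation=cv2.INTER_CUBIC))
print(s["eef_pos"],s["ee_rot"],s["width"])
```

```text
[ 0.46986679 -0.00366218  0.17464449] [-3.13800949e+00  1.05670262e-03 -1.49076227e+00] 0.05997978127423948
```

View pics/w8.png

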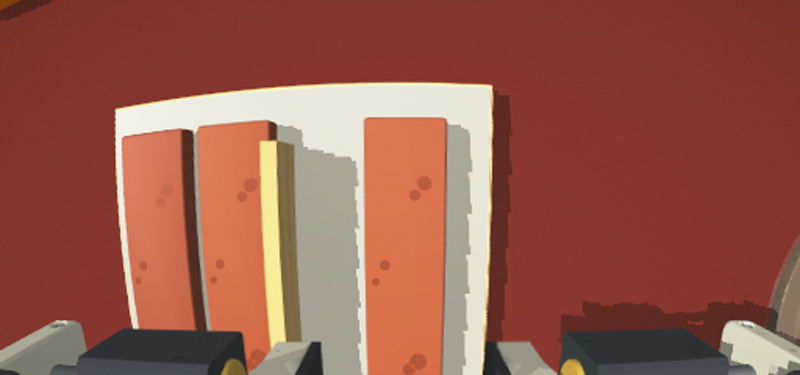

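The slip lies flat on the panel. Its far-end corners are (364,118) and (447,118), course2's are (197,127) and (272,121), and the spacer's end is (260,141)–(278,142).

Run:
```python
from h import *
s,d=grab("wrist")
k=lambda L:np.array(L)/1.5625
u=np.array([np.cos(np.radians(4.5)),np.sin(np.radians(4.5))]);v=np.array([-u[1],u[0]])
for n,L,z in(("slip",[(364,118),(447,118),(366,330),(443,330)],.04),("c2",[(197,127),(272,121)],.04),("sp",[(260,141),(278,142)],.065),("panel",[(116,108),(493,87)],.02)):
    P=p2w(s,d,k(L),z)[:,:2]; print(n,P.round(4).tolist(),"u",(P@u).round(4),"v",(P@v).round(4))
# push pose: tool x along +u
go(.42,-.004,.16,4.5)
print(s["q"].round(3))
```

```text
slip [[0.5007, -0.1049], [0.4497, -0.1091], [0.4904, 0.0318], [0.4394, 0.0277]] u [0.4909 0.4398 0.4913 0.4402] v [-0.1439 -0.144  -0.0068 -0.0069]
c2 [[0.6118, -0.0974], [0.5592, -0.101]] u [0.6023 0.5496] v [-0.1451 -0.1446]
sp [[0.5584, -0.0867], [0.5474, -0.0863]] u [0.5499 0.5389] v [-0.1302 -0.129 ]
panel [[0.6942, -0.1169], [0.4191, -0.1365]] u [0.6829 0.407 ] v [-0.171 -0.169]
turn [ 0.000e+00  3.000e-02 -8.994e+01] shift [-0.0039  0.0485  0.0123] | at [ 0.4686 -0.004   0.1723] [ 1.7998e+02  2.0000e-02 -8.5440e+01] w 0.0598 F [ 0.32 -0.65  0.06] t 16.77
[ 0.413  0.06  -0.505 -0.    -1.005 -0.333]
```

Request:
move_arm([
  [[0, 0, -4, 0, 0.004, 0, 0.0876], [0, 0, -11, 0, 0.01, 0, 0.0876], [0, 0, -18, 0, 0.017, 0, 0.0876], [0, 0, -25, 0, 0.024, 0, 0.0876], [0, 0, -32, 0, 0.03, 0, 0.0876], [0, 0, -39, 0, 0.036, 0, 0.0876], [0, 0, -46, 0, 0.042, 0, 0.0876], [0, 0, -53, 0, 0.048, 0, 0.0876], [0, 0, -60, 0, 0.053, 0, 0.0876], [0, 0, -67, 0, 0.057, 0, 0.0876], [0, 0, -72, 0, 0.057, 0, 0.0876], [0, 0, -74, 0, 0.057, 0, 0.0876]],
])

```text
t: 17.77
eef_pos: [0.4112, -0.0088, 0.1714]
ee_rot: [3.14, 0.002, -0.194]
force: [0.1, 0.4, -0.3]
width: 0.0877
```

Run:
```python
from h import *
go(.4118,-.0067,.11,4.5)
```

```text
turn [  0.06   0.13 -15.62] shift [ 0.0003 -0.0022  0.0614] | at [ 0.4112 -0.0088  0.1714] [ 1.7993e+02  1.2000e-01 -1.1120e+01] w 0.0877 F [ 0.07  0.38 -0.33] t 17.77
```

Request:
move_arm([
  [[0, 0, -5, 0, -0.001, 0.005, 0.0876], [0, 0, -11, 0, -0.002, 0.02, 0.0876], [0, 0, -15, 0, -0.002, 0.04, 0.0876], [0, 0, -15.6, 0, -0.002, 0.056, 0.0876], [0, 0, -15.6, 0, -0.002, 0.061, 0.0876], [0, 0, -15.6, 0, -0.002, 0.061, 0.0876], [0, 0, -15.6, 0, -0.002, 0.061, 0.0876], [0, 0, -15.6, 0, -0.002, 0.061, 0.0876]],
])

```text
t: 18.43
eef_pos: [0.4131, -0.0064, 0.1122]
ee_rot: [3.142, -0.001, 0.073]
force: [0.9, -0.9, 0.1]
width: 0.0878
```

Run:
```python
from h import *
s,d=grab("wrist"); cv2.imwrite("pics/w9.png",cv2.resize(d["frame"],(800,600),interpolation=cv2.INTER_CUBIC))
print(s["eef_pos"])
go(.4118,-.0067,.027,4.5); grab("wrist"); go(.4118,-.0067,.027,4.5)
```

```text
[ 0.41312877 -0.00640237  0.11223809]
turn [-0.01 -0.06 -0.33] shift [-0.0015  0.0003  0.0854] | at [ 0.4132 -0.0063  0.1124] [-1.7999e+02 -6.0000e-02  4.1700e+00] w 0.0877 F [-0.04  0.67 -0.4 ] t 18.48
turn [-0.02 -0.08 -0.33] shift [-0.0016  0.0003  0.0854] | at [ 0.4132 -0.0063  0.1124] [-1.7998e+02 -8.0000e-02  4.1700e+00] w 0.0878 F [-0.18 -0.66 -0.68] t 18.53
```

View pics/w9.png

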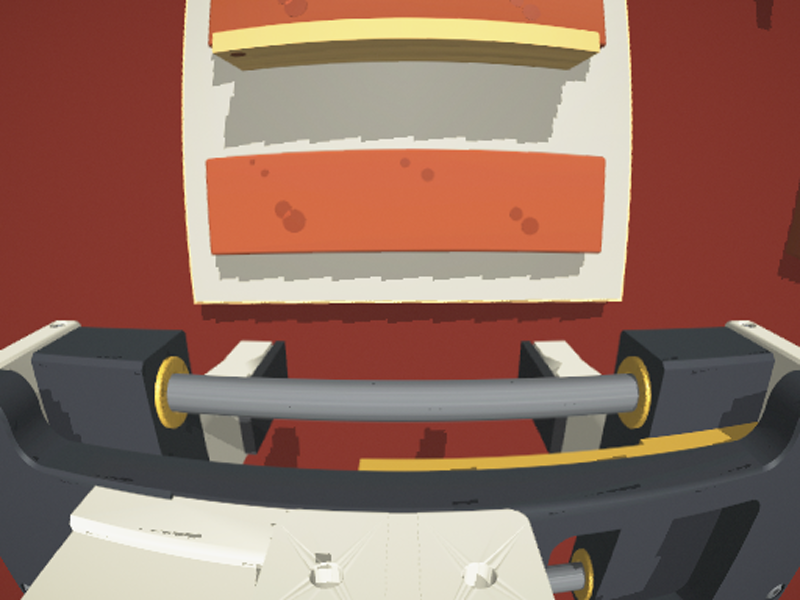

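The view is symmetric: the slip's near edge runs (211,254)–(602,251), parallel to the panel, with the spacer beyond it at row 40.

Request:
move_arm([
  [[0, 0, -0.3, 0, 0, 0.01, 0.0876], [0, 0, -0.3, 0, 0, 0.028, 0.0876], [0, 0, -0.3, 0, 0, 0.048, 0.0876], [0, 0, -0.3, 0, 0, 0.066, 0.0876], [0, 0, -0.3, 0, 0, 0.078, 0.0876], [0, 0, -0.3, 0, 0, 0.083, 0.0876], [0, 0, -0.3, 0, 0, 0.085, 0.0876], [0, 0, -0.3, 0, 0, 0.085, 0.0876], [0, 0, -0.3, 0, 0, 0.085, 0.0876], [0, 0, -0.3, 0, 0, 0.085, 0.0876]],
])

```text
t: 19.37
eef_pos: [0.4133, -0.0062, 0.0275]
ee_rot: [-3.141, -0.002, 0.078]
force: [0.5, 0.3, -0.4]
width: 0.0878
```

```bash
cat >> h.py <<'E'
def st(n=6):
    """averaged u,v,z, yaw and force along u (camera calls let time pass)"""
    u=np.array([np.cos(np.radians(4.5)),np.sin(np.radians(4.5))]);v=np.array([-u[1],u[0]]); L=[]
    for i in range(n):
        s=monitor.get_state(); p=np.array(s["eef_pos"]); F=np.array(s["force"]); L.append([p[:2]@u,p[:2]@v,p[2],np.degrees(s["ee_rot"][2]),F[:2]@u,F[:2]@v,F[2],s["moment"][2]]); viewer.grab_frame("side")
    print("u v z yaw Fu Fv Fz Mz",np.mean(L,0).round(4),"last Fu",[round(l[4],1) for l in L],"t",round(s["t"],2))
E
python3 -c "
from h import *
st()"
```

```text
u v z yaw Fu Fv Fz Mz [ 4.1130e-01 -3.8700e-02  2.7300e-02  4.4842e+00 -2.2960e-01 -7.2400e-02
  1.1730e-01  4.4000e-03] last Fu [np.float64(0.5), np.float64(-0.1), np.float64(0.1), np.float64(-0.9), np.float64(-0.3), np.float64(-0.7)] t 19.62
```

Request:
move_arm([
  [[0, 0, 0, 0.004, 0, 0, 0.0876], [0, 0, 0, 0.009, 0, 0, 0.0876], [0, 0, 0, 0.013, 0, 0, 0.0876], [0, 0, 0, 0.015, 0, 0, 0.0876], [0, 0, 0, 0.0165, 0, 0, 0.0876], [0, 0, 0, 0.018, 0, 0, 0.0876], [0, 0, 0, 0.0195, 0, 0, 0.0876], [0, 0, 0, 0.021, 0, 0, 0.0876], [0, 0, 0, 0.0225, 0, 0, 0.0876], [0, 0, 0, 0.024, 0, 0, 0.0876], [0, 0, 0, 0.0255, 0, 0, 0.0876], [0, 0, 0, 0.027, 0, 0, 0.0876]],
])

```text
t: 20.67
eef_pos: [0.4396, -0.0044, 0.0266]
ee_rot: [3.142, 0.0, 0.078]
force: [-1.3, 0.4, -1.6]
width: 0.0875
```

Request:
move_arm([
  [[0, 0, 0, 0.002, 0, 0, 0.0876], [0, 0, 0, 0.004, 0, 0, 0.0876], [0, 0, 0, 0.006, 0, 0, 0.0876], [0, 0, 0, 0.008, 0, 0, 0.0876], [0, 0, 0, 0.01, 0, 0, 0.0876], [0, 0, 0, 0.012, 0, 0, 0.0876], [0, 0, 0, 0.014, 0, 0, 0.0876], [0, 0, 0, 0.016, 0, 0, 0.0876], [0, 0, 0, 0.018, 0, 0, 0.0876], [0, 0, 0, 0.02, 0, 0, 0.0876], [0, 0, 0, 0.022, 0, 0, 0.0876], [0, 0, 0, 0.024, 0, 0, 0.0876]],
])

```text
t: 21.67
eef_pos: [0.4637, -0.0025, 0.0267]
ee_rot: [-3.142, -0.0, 0.078]
force: [-2.2, -0.1, -1.6]
width: 0.0877
```

Run:
```python
from h import *
st(4)
```

```text
u v z yaw Fu Fv Fz Mz [ 0.4624 -0.0388  0.0268  4.4862 -0.6761  0.0271 -0.608   0.0083] last Fu [np.float64(-2.2), np.float64(-0.3), np.float64(-0.7), np.float64(0.5)] t 21.82
```

Request:
move_arm([
  [[0, 0, 0, 0.001, 0, 0, 0.0876], [0, 0, 0, 0.002, 0, 0, 0.0876], [0, 0, 0, 0.003, 0, 0, 0.0876], [0, 0, 0, 0.004, 0, 0, 0.0876], [0, 0, 0, 0.005, 0, 0, 0.0876], [0, 0, 0, 0.006, 0, 0, 0.0876], [0, 0, 0, 0.007, 0, 0, 0.0876], [0, 0, 0, 0.008, 0, 0, 0.0876], [0, 0, 0, 0.009, 0, 0, 0.0876], [0, 0, 0, 0.01, 0, 0, 0.0876], [0, 0, 0, 0.011, 0, 0, 0.0876], [0, 0, 0, 0.012, 0, 0, 0.0876]],
])

```text
t: 22.87
eef_pos: [0.4756, -0.0016, 0.0267]
ee_rot: [3.142, -0.0, 0.078]
force: [-2.6, -0.2, 0.6]
width: 0.0875
```

Run:
```python
from h import *
s,d=grab("wrist"); cv2.imwrite("pics/w10.png",cv2.resize(d["frame"],(800,600),interpolation=cv2.INTER_CUBIC))
st(4)
```

```text
u v z yaw Fu Fv Fz Mz [ 0.4743 -0.0388  0.0267  4.4837 -1.0471 -0.3517  0.1171  0.0052] last Fu [np.float64(-1.1), np.float64(-2.0), np.float64(-0.2), np.float64(-0.9)] t 23.07
```

View pics/w10.png

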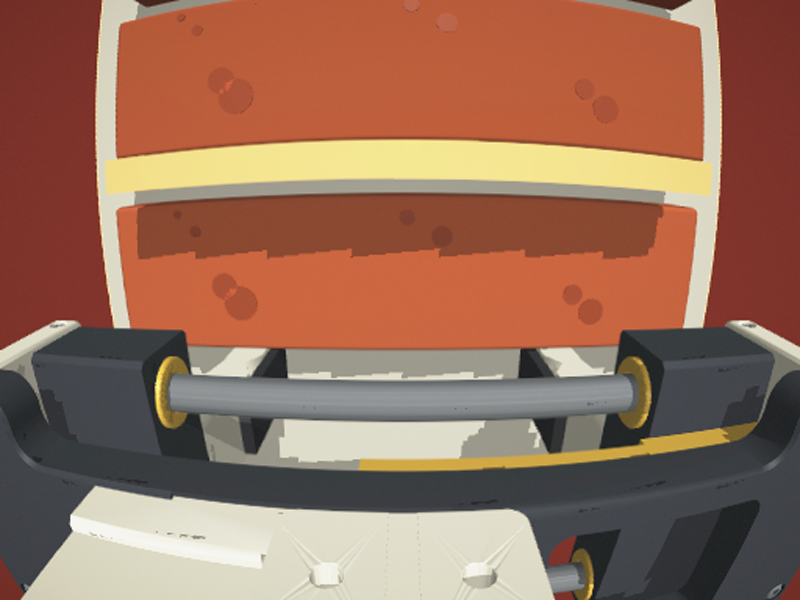

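The slip, spacer and course2 are parallel. The spacer's near top edge is at (400,180) and the slip's far top edge at (400,194), so a few mm of gap remain.

Run:
```python
from h import *
s,d=grab("wrist")
k=lambda L:np.array(L)/1.5625
u=np.array([np.cos(np.radians(4.5)),np.sin(np.radians(4.5))]);v=np.array([-u[1],u[0]])
for n,L,z in(("slip",[(150,204),(400,194),(660,204),(119,210),(697,212),(400,348)],.04),("sp",[(150,188),(400,180),(660,188),(106,175),(711,177)],.065),("c2",[(117,150),(702,152)],.04)):
    P=p2w(s,d,k(L),z)[:,:2]; print(n,"u",(P@u).round(4),"v",(P@v).round(4))
```

```text
slip u [0.5371 0.5371 0.5372 0.536  0.5355 0.4865] v [ 0.0484 -0.0372 -0.1266  0.0621 -0.1434 -0.0372]
sp u [0.5428 0.5418 0.5429 0.548  0.5478] v [ 0.0331 -0.0374 -0.1109  0.0489 -0.1298]
c2 u [0.5573 0.5573] v [ 0.0616 -0.1443]
```

Request:
move_arm([
  [[0, 0, 0, 0.0005, 0, 0, 0.0876], [0, 0, 0, 0.001, 0, 0, 0.0876], [0, 0, 0, 0.0015, 0, 0, 0.0876], [0, 0, 0, 0.002, 0, 0, 0.0876], [0, 0, 0, 0.0024, 0, 0, 0.0876], [0, 0, 0, 0.0028, 0, 0, 0.0876], [0, 0, 0, 0.0032, 0, 0, 0.0876], [0, 0, 0, 0.0035, 0, 0, 0.0876], [0, 0, 0, 0.0038, 0, 0, 0.0876]],
])

```text
t: 23.92
eef_pos: [0.4792, -0.0013, 0.0267]
ee_rot: [3.142, 0.0, 0.078]
force: [-2.7, -0.1, 1.6]
width: 0.0873
```

Request:
move_arm([
  [[0, 0, 0, 0.0002, 0, 0, 0.0876], [0, 0, 0, 0.0004, 0, 0, 0.0876], [0, 0, 0, 0.0006, 0, 0, 0.0876], [0, 0, 0, 0.0008, 0, 0, 0.0876]],
])

```text
t: 24.25
eef_pos: [0.4801, -0.0012, 0.0267]
ee_rot: [-3.142, -0.0, 0.078]
force: [-2.6, -0.2, 1.0]
width: 0.088
```

Run:
```python
from h import *
st(4)
```

```text
u v z yaw Fu Fv Fz Mz [ 0.4786 -0.0389  0.0267  4.4806 -1.9074 -0.4698  0.8329 -0.0053] last Fu [np.float64(-2.6), np.float64(-1.4), np.float64(-2.1), np.float64(-1.5)] t 24.4
```

Request:
move_arm([
  [[0, 0, 0, 0.0001, 0, 0, 0.0876], [0, 0, 0, 0.0002, 0, 0, 0.0876], [0, 0, 0, 0.0003, 0, 0, 0.0876], [0, 0, 0, 0.0004, 0, 0, 0.0876], [0, 0, 0, 0.0005, 0, 0, 0.0876], [0, 0, 0, 0.0006, 0, 0, 0.0876]],
])

```text
t: 24.95
eef_pos: [0.4807, -0.0011, 0.0267]
ee_rot: [-3.142, -0.0, 0.078]
force: [-2.1, -0.2, 0.4]
width: 0.0875
```

Request:
move_arm([
  [[0, 0, 0, 0.0001, 0, 0, 0.0876], [0, 0, 0, 0.0002, 0, 0, 0.0876], [0, 0, 0, 0.0003, 0, 0, 0.0876], [0, 0, 0, 0.0004, 0, 0, 0.0876]],
])

```text
t: 25.28
eef_pos: [0.481, -0.0012, 0.0267]
ee_rot: [-3.142, 0.0, 0.078]
force: [-2.4, -1.2, 1.0]
width: 0.0873
```

Run:
```python
from h import *
st(3)
```

```text
u v z yaw Fu Fv Fz Mz [ 0.4795 -0.0389  0.0267  4.4803 -2.6796 -0.4253  0.8404 -0.0097] last Fu [np.float64(-2.4), np.float64(-3.5), np.float64(-2.1)] t 25.38
```

Request:
move_arm([
  [[0, 0, 0, 0.0001, 0, 0, 0.0876], [0, 0, 0, 0.0002, 0, 0, 0.0876], [0, 0, 0, 0.0003, 0, 0, 0.0876], [0, 0, 0, 0.0004, 0, 0, 0.0876], [0, 0, 0, 0.0005, 0, 0, 0.0876]],
])

```text
t: 25.85
eef_pos: [0.4815, -0.0012, 0.0267]
ee_rot: [3.142, 0.0, 0.078]
force: [-2.3, -0.4, 0.5]
width: 0.0875
```

```bash
python3 -c "
from h import *
st(3)"
```

```text
u v z yaw Fu Fv Fz Mz [ 0.48   -0.0389  0.0267  4.4774 -2.0677 -0.0599  0.3802 -0.0209] last Fu [np.float64(-2.3), np.float64(-2.1), np.float64(-1.8)] t 25.95
```

Request:
move_arm([
  [[0, 0, 0, 0.0001, 0, 0, 0.0876], [0, 0, 0, 0.0002, 0, 0, 0.0876], [0, 0, 0, 0.0003, 0, 0, 0.0876], [0, 0, 0, 0.0004, 0, 0, 0.0876], [0, 0, 0, 0.0005, 0, 0, 0.0876], [0, 0, 0, 0.0006, 0, 0, 0.0876]],
])

```text
t: 26.5
eef_pos: [0.4822, -0.0011, 0.0267]
ee_rot: [-3.142, -0.0, 0.078]
force: [-2.2, -0.1, 0.8]
width: 0.088
```

```bash
python3 -c "
from h import *
st(3)"
```

```text
u v z yaw Fu Fv Fz Mz [ 0.4806 -0.0389  0.0267  4.4786 -1.7245 -0.0771  0.5344 -0.0171] last Fu [np.float64(-2.2), np.float64(-2.1), np.float64(-0.9)] t 26.6
```

Request:
move_arm([
  [[0, 0, 0, 0.0001, 0, 0, 0.0876], [0, 0, 0, 0.0002, 0, 0, 0.0876], [0, 0, 0, 0.0003, 0, 0, 0.0876], [0, 0, 0, 0.0004, 0, 0, 0.0876], [0, 0, 0, 0.0005, 0, 0, 0.0876], [0, 0, 0, 0.0006, 0, 0, 0.0876]],
])

```text
t: 27.15
eef_pos: [0.4824, -0.0011, 0.0267]
ee_rot: [3.142, 0.001, 0.078]
force: [-3.8, 0.6, 2.7]
width: 0.0877
```

```bash
python3 -c "
from h import *
st(3)"
```

```text
u v z yaw Fu Fv Fz Mz [ 0.4808 -0.0389  0.0267  4.4764 -4.4029  1.056   2.5753  0.0136] last Fu [np.float64(-3.8), np.float64(-4.5), np.float64(-4.9)] t 27.25
```

Request:
move_arm([
  [[0, 0, 0, 0.0002, 0, 0, 0.0876], [0, 0, 0, 0.0004, 0, 0, 0.0876], [0, 0, 0, 0.0006, 0, 0, 0.0876], [0, 0, 0, 0.0008, 0, 0, 0.0876], [0, 0, 0, 0.0008, 0, 0, 0.0876]],
])

```text
t: 27.72
eef_pos: [0.4824, -0.0012, 0.0265]
ee_rot: [3.141, 0.002, 0.078]
force: [-7.2, 1.1, 4.2]
width: 0.0881
```

```bash
python3 -c "
from h import *
st(4)"
```

```text
u v z yaw Fu Fv Fz Mz [ 0.4808 -0.0391  0.0265  4.4689 -7.4006  2.2559  4.3073  0.1055] last Fu [np.float64(-7.1), np.float64(-8.3), np.float64(-7.4), np.float64(-6.9)] t 27.87
```

Request:
move_arm([
  [[0, 0, 0, 0.0002, 0, 0, 0.0876], [0, 0, 0, 0.0004, 0, 0, 0.0876], [0, 0, 0, 0.0006, 0, 0, 0.0876], [0, 0, 0, 0.0008, 0, 0, 0.0876], [0, 0, 0, 0.001, 0, 0, 0.0876], [0, 0, 0, 0.0012, 0, 0, 0.0876], [0, 0, 0, 0.0014, 0, 0, 0.0876], [0, 0, 0, 0.0014, 0, 0, 0.0876]],
])

```text
t: 28.58
eef_pos: [0.4824, -0.0014, 0.0262]
ee_rot: [3.141, 0.004, 0.078]
force: [-12.1, 2.7, 7.7]
width: 0.0872
```

```bash
python3 -c "
from h import *
st(4)"
```

```text
u v z yaw Fu Fv Fz Mz [  0.4808  -0.0393   0.0262   4.4557 -10.994    3.167    7.17     0.2211] last Fu [np.float64(-11.8), np.float64(-10.3), np.float64(-10.7), np.float64(-11.1)] t 28.73
```

Request:
move_arm([
  [[0, 0, 0, 0.0002, 0, 0, 0.0876], [0, 0, 0, 0.0004, 0, 0, 0.0876], [0, 0, 0, 0.0006, 0, 0, 0.0876], [0, 0, 0, 0.0008, 0, 0, 0.0876], [0, 0, 0, 0.001, 0, 0, 0.0876], [0, 0, 0, 0.0012, 0, 0, 0.0876], [0, 0, 0, 0.0014, 0, 0, 0.0876], [0, 0, 0, 0.0014, 0, 0, 0.0876]],
])

```text
t: 29.45
eef_pos: [0.4825, -0.0016, 0.0259]
ee_rot: [3.141, 0.007, 0.078]
force: [-15.4, 3.6, 10.5]
width: 0.0876
```

```bash
python3 -c "
from h import *
st(4)"
```

```text
u v z yaw Fu Fv Fz Mz [  0.4808  -0.0395   0.0259   4.4417 -14.8195   4.9495   9.673    0.3153] last Fu [np.float64(-15.0), np.float64(-14.9), np.float64(-13.9), np.float64(-15.5)] t 29.6
```

Request:
move_arm([
  [[0, 0, 0, 0.0002, 0, 0, 0.0876], [0, 0, 0, 0.0004, 0, 0, 0.0876], [0, 0, 0, 0.0004, 0, 0, 0.0876], [0, 0, 0, 0.0004, 0, 0, 0.0876]],
])

```text
t: 29.98
eef_pos: [0.4825, -0.0017, 0.0259]
ee_rot: [3.141, 0.007, 0.078]
force: [-16.6, 3.9, 10.0]
width: 0.0875
```

```bash
python3 -c "
from h import *
st(4)"
```

```text
u v z yaw Fu Fv Fz Mz [  0.4809  -0.0395   0.0259   4.4396 -15.9588   4.7182  10.4027   0.3204] last Fu [np.float64(-16.2), np.float64(-15.9), np.float64(-16.4), np.float64(-15.3)] t 30.13
```

Request:
move_arm([
  [[0, 0, 0, -0.0003, 0, 0, 0.0876], [0, 0, 0, -0.0008, 0, 0, 0.0876], [0, 0, 0, -0.0013, 0, 0, 0.0876], [0, 0, 0, -0.0018, 0, 0, 0.0876], [0, 0, 0, -0.0024, 0, 0, 0.0876], [0, 0, 0, -0.003, 0, 0, 0.0876], [0, 0, 0, -0.0038, 0, 0, 0.0876], [0, 0, 0, -0.0048, 0, 0, 0.0876], [0, 0, 0, -0.006, 0, 0, 0.0876], [0, 0, 0, -0.009, 0, 0, 0.0876], [0, 0, 0, -0.014, 0, 0, 0.0876], [0, 0, 0, -0.02, 0, 0, 0.0876]],
])

```text
t: 31.18
eef_pos: [0.4672, -0.002, 0.027]
ee_rot: [-3.141, -0.001, 0.078]
force: [0.2, -0.4, 0.6]
width: 0.0876
```

```bash
python3 -c "
from h import *
st(3)"
```

```text
u v z yaw Fu Fv Fz Mz [ 4.6450e-01 -3.8800e-02  2.6800e-02  4.4746e+00 -6.7770e-01 -1.8950e-01
 -1.5670e-01  2.5000e-03] last Fu [np.float64(0.1), np.float64(-2.6), np.float64(0.5)] t 31.28
```

Backed off; now I raise the tool straight up and look.

Request:
move_arm([
  [[0, 0, 0, -0.004, 0, -0.005, 0.0876], [0, 0, 0, -0.01, 0, -0.02, 0.0876], [0, 0, 0, -0.015, 0, -0.045, 0.0876], [0, 0, 0, -0.015, 0, -0.075, 0.0876], [0, 0, 0, -0.015, 0, -0.1, 0.0876], [0, 0, 0, -0.015, 0, -0.115, 0.0876], [0, 0, 0, -0.015, 0, -0.12, 0.0876], [0, 0, 0, -0.015, 0, -0.12, 0.0876], [0, 0, 0, -0.015, 0, -0.12, 0.0876]],
])

```text
t: 32.08
eef_pos: [0.4515, -0.0034, 0.1463]
ee_rot: [-3.141, 0.0, 0.078]
force: [-1.2, -0.7, 0.1]
width: 0.0875
```

Run:
```python
from h import *
grab("side")
s,d=grab("wrist"); cv2.imwrite("pics/w11.png",cv2.resize(d["frame"][:240],(800,375),interpolation=cv2.INTER_CUBIC))
print(s["eef_pos"],s["ee_rot"],s["force"])
```

```text
[ 0.45116633 -0.00360652  0.14579426] [3.14148402e+00 1.31018784e-03 7.79225559e-02] [ 0.33296041  1.43353849 -0.16564207]
```

View pics/w11.png

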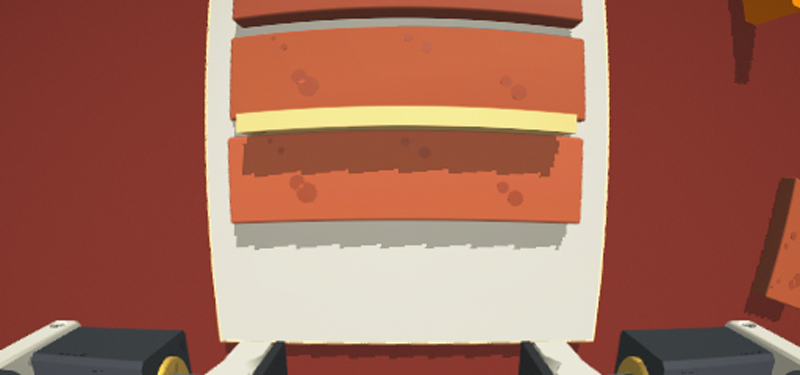

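The spacer stands upright between slip and course2. Slip corners are (229,138), (583,138), (579,222), (233,222). Course2 corners are (231,121), (585,121), (232,40), (584,40). The spacer top runs (236,124)–(576,124).

Run:
```python
from h import *
s,d=grab("wrist")
k=lambda L:np.array(L)/1.5625
u=np.array([np.cos(np.radians(4.5)),np.sin(np.radians(4.5))]);v=np.array([-u[1],u[0]])
for n,L,z in(("slip",[(229,138),(583,138),(579,222),(233,222)],.04),("c2",[(232,40),(584,40),(585,121),(231,121)],.04),("sp",[(236,124),(576,124)],.065),("panel near",[(220,342),(594,341)],.02)):
    P=p2w(s,d,k(L),z)[:,:2]; print(n,"u",(P@u).round(4),"v",(P@v).round(4),"mean",(P@u).mean().round(4),(P@v).mean().round(4))
```

```text
slip u [0.5425 0.5427 0.4925 0.4925] v [ 0.0626 -0.1442 -0.1435  0.062 ] mean 0.5176 -0.0408
c2 u [0.6027 0.6036 0.5531 0.5526] v [ 0.0614 -0.1458 -0.1454  0.0612] mean 0.578 -0.0421
sp u [0.5475 0.5477] v [ 0.0489 -0.1299] mean 0.5476 -0.0405
panel near u [0.4088 0.409 ] v [ 0.0871 -0.1709] mean 0.4089 -0.0419
```

```bash
python3 -c "
from h import *
arm.job_done()"
```

```text
the job is handed in; nothing more can be done
```

I moved the spacer to the robot's side of course2 and laid the loose slip flat on the panel. I pressed it up with both fingers until the spacer was nipped, then backed off and handed the job in at about 32 s; the hand-in gave no verdict.

- **Press force:** I pushed with about 16 N, of which about 2.5 N is sliding friction. That puts roughly 8.5–9.5 N on the spacer, worked out from the wrist force rather than measured at the spacer itself.
- **Final picture:**
  - The slip is parallel to course2 within the measurement error, with ends in line to about 1.3 mm.
  - The spacer stands upright in the joint, about 1.6 mm from its middle.
  - Course2 showed no visible shift, and the tool was clear of everything.
- **Disagreements:**
  - The camera put the centre-to-centre distance at 60.4 mm, just under the 60.8 mm limit. The same picture showed the 52 mm slips as about 50 mm wide, so it reads short. With slip, spacer and course2 pressed together it should be 62 mm.
  - While pressing, the tool also pushed about 10 N down and 5 N sideways, because the arm flexed; this vanished when I backed off.

I viewed 11 pictures, one over the budget.

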